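Shut the gate of a pan rack and drop its latch bar into the catch

TASK

Shut the gate of the loaded pan rack so that the rack can be carried: raise the latch bar (it has a black grip), swing the gate in so that the bar passes over the nose of its catch, hold the gate in against its spring buffer while the bar goes down fully behind the nose, then let go. The catch is seldom set in quite the same place, so feel for it: do not force or bang the bar against the catch, and leave the kitchenware on and around the rack where it is.

Things in the scene. Friction and masses are not known exactly. Their poses are not given: they have to be found in the camera images.
- rack: Fixed steel pan rack, loaded: 304 mm wide, 364 deep, top sheet at 210. Origin: table level, middle of its open front. x points into the rack, y along the front to the hinge post, z up. The fronts of its 20 mm posts lie at x = 0. Kitchenware on its top stands over 70 mm behind the front. Hinge axis at x = -28, y = +140 mm.
- gate_hinge (a point): Point of the gate's upright hinge axis at table level. Its axes turn with the gate: y from the gate's latch edge to the hinge, x the gate's normal, into the rack. The gate is a round-bar frame 288 mm wide, 29 to 181 mm above the table, about 1.3 kg, with little friction; it stays where it is left.
- gate (a joint): Swing of the gate, rad: 0 = parallel to the rack's front (shut, with the catch at its middle setting), positive = open, away from the rack. Starts at 0.45 to 1.1. Over the last 24 mm or more its latch edge meets a rubber-tipped spring buffer on the latch post that pushes it out again: about 1 N at first touch, 3.5 N at 0, at most 6 N.
- bar_pivot (a joint): Angle of the latch bar about its pivot on the gate (axis = gate normal; 120 mm from the hinge axis along the gate, 14 mm out in front of it, 175 mm up), rad: 0 = level, its lowest, resting in a guide staple on the gate, as at the start and when latched; positive = free end up, at most 0.26. Over 0.13 it clears the catch's nose; 0.17 to 0.2 is a good lift.
- latch_bar: Flat steel gravity bar along the outer face of the gate's top rail, running on past the latch edge: 20 mm high, 8 mm thick, 0.3 kg. Origin on its pivot, at mid-height; y along the bar (free end at y = -198 mm), x the gate's normal into the rack, z up across the bar.
- latch_grip (a point): Centre of the black grip standing up from the bar: 12 mm thick along the gate's normal (x), 26 wide along the gate (y), 46 tall; pinch it across the 12 mm from above. It is 125 mm from the pivot towards the bar's free end and 83 mm above the bar's middle: 245 mm from the hinge, 258 mm up with the bar level. It moves on an arc about the pivot.
- catch_mid (a point): Point in the catch, mid-slot, at its middle setting, level with the lowered bar's underside (rack frame -42, -160, 165 mm). The catch: a rigid steel U beside the latch post, open at the top, 22 mm wide along the front; nose 6 mm thick, up to 22 mm above this point; slot 13 mm; back wall up to 63. It is clamped up to 14 mm further in or out (rack x) than this point: not measured.
- catch_wall (a point): Back wall's front face at the middle setting, 40 mm above catch_mid. How to find the true setting: the raised bar, swung in, passes over the nose and comes up against this wall (felt as a sharp rise over the buffer's push); eased off to a light touch there, with the gate held in, the bar slides down into the slot (5 mm of play).
- bowl: Bystander: steel bowl, 130 mm wide, 55 mm high, on top of the rack. Origin under its centre.
- beaker: Bystander: steel cup, 68 mm wide, 50 mm high, on top of the rack towards the latch side. Origin under its centre.
- scoop: Bystander: steel measuring cup, 92 mm wide, 70 mm high, with a rod handle, on the table. Origin under its centre.
- plate: Bystander: white plate, 210 mm wide, on the table. Origin under its centre.
- jar: Bystander: glass jar, 64 mm wide, 95 mm high, on the table. Origin under its centre.
- spatula: Bystander: spatula, 260 mm long, lying on the table.
- tub: Bystander: white tub, 84 mm wide, 60 mm high, on the table. Origin under its centre.

How it is judged:
By the outcome, as a careful person would: the job done as asked, in the order asked, and still so for the second after the job is handed in, with the robot touching nothing.
It also fails if it takes over 51 s, if anything falls off the work surface, if the arm or the gripper's body presses on something with over 40 N, if the wrist force passes 120 N, or if a joint passes its speed limit or range.

ROBOT

A 6-joint arm with a two-finger parallel gripper is mounted at the origin on the work surface. World frame = base frame: x ahead of the robot, y to its left, z up, the work surface at z = 0. Lengths are in m, angles in rad, forces in N, time in s.
With the tool pointing down it reaches from about 0.25 to 0.725 m from the base axis. Payload 4 kg.
Tool frame: the origin (TCP) lies on the centre line of the jaws, within the pads' length; the fingertips stand ahead of it and the grasp point (between the pads) lies 11 mm behind it (bot.tip_extent is the z of the fingertips in the tool frame, in m); z points along the fingers, y is the direction in which the jaws open and shut (so a half turn about z gives the same grasp; the last joint's range is limited). The gripper opens to 85 mm and grips with 20 to 120 N. Pads are 22 mm wide; open, the fingers measure 114 mm over their backs; the gripper's body (76 mm by 85 mm) begins 54 mm behind the grasp point. The pads swing forward as they close: fully open they stand 13 mm farther back than shut.
Start: joints at [-1.317, 0.241, 0.005, 1.335, 0, 1.571], TCP at [0.126, -0.484, 0.239] pointing down, gripper open.
Joint ranges: [-2.72, 2.72], [-1.05, 1.87], [-1.09, 1.28], [-1.99, 2.15], [-1.42, 1.44], [-3.14, 3.14]. Speed limits (rad/s): [2.79, 2.79, 3.14, 3.14, 3.14, 3.14].

INTERFACE

Orientations are given as a unit quaternion [x, y, z, w].
In Python, from workcell import bot gives the robot as it stands.
- The arm moves only by the shell command python3 -m jog 'ROWS'. ROWS is JSON, a list that holds one entry, the list of rows, each a list of 7 numbers: the shift along the world's x, y, z in m, then the turn, a rotation vector about the world's x, y, z in degrees, then the closure in counts, from 0 (fully open) to 255 (shut). In form: [[[tx, ty, tz, ax, ay, az, fingers], ...]]. A call has 1 to 10 rows; each row is the pose to reach, as a shift and turn from the pose commanded when the call began; what a row does not reach only later rows make up. A row lasts 1/12 s, in which the tool goes at most 41.7 mm and 7.16 degrees, less where a joint would pass 70% of its speed; a pose out of reach is approached as far as the arm can. A call with a gripper value outside its range is refused whole. The fingers move at their own pace and stop on an object; the grip force is fixed at half the most. Time passes only in rows, so rows that repeat a pose let the fingers close. It gives the time, the measured TCP pose, the force and the opening at its end, in the units of the state.
- bot.get_obs(): the state, without advancing time (a new reading comes with each control period).
- bot.camera(name): name is "scene" or "top"; returns the picture (420x560x3 uint8, blue, green, red); there is no depth.
- bot.camera_model(name): a dict with "K" (3x3 intrinsics, pixels), "k1" (the pictures are not rectified: a ray, as slopes to the right and down, at radius r is drawn at 1 + k1 r^2 times it, then the intrinsics apply), "T" (4x4, takes a point from camera to world coordinates). Camera axes: x right, y down, z forward; pixel columns grow to the right and rows downward; lengths in m; the calibration is good to about 2 mm. A picture is of the moment at which its call begins. camera_model takes no time and is no camera call.
- bot.job_done(): hands the job in, once; it reports no verdict.
The state is a dict: "clock": time; "joint_pos": joint angles; "joint_vel": joint speeds; "tau": joint torques, N m; "eef_pos": TCP position; "tool_rot": TCP orientation; "ft_force": force on the tool from outside, world axes, zero at the start; "ft_torque": the same for the moment, N m; "grip_width": finger opening in m.
Only numpy, scipy, OpenCV 4.12 (cv2) and the standard library are available. Lean on these libraries where they do the work, as an engineer would, in place of code of your own. Each camera call takes 0.05 s, during which the arm holds its last target. There are 200 camera calls.

## Working session

There is one attempt and no reset: what is moved stays moved. The work goes in short steps, Python scripts to look and compute and a shell command to move; the robot and the scene stay as the last step left them, time stands still between calls to the robot, and variables do not carry over. Pictures are saved under pics/ and viewed, about 8 in all and at most 12, crops included, and the job is handed in when it is done.

```bash
mkdir -p pics; ls
python3 - <<'E'
from workcell import bot
import cv2,numpy as np
for n in("scene","top"):
    im=bot.camera(n);cv2.imwrite(f"pics/{n}0.png",im)
    m=bot.camera_model(n);print(n,m["K"],m["k1"],np.round(m["T"],4))
o=bot.get_obs();print(o,bot.tip_extent)
E
```

```text
pics
scene [[386.58638743   0.         285.83104399]
 [  0.         386.58638743 202.04895959]
 [  0.           0.           1.        ]] -0.11139956752440741 [[-0.3151  0.8233 -0.472   1.124 ]
 [ 0.9489  0.2655 -0.1704  0.1397]
 [-0.0149 -0.5016 -0.865   1.1319]
 [ 0.      0.      0.      1.    ]]
top [[424.30841747   0.         279.06417735]
 [  0.         424.30841747 207.62826924]
 [  0.           0.           1.        ]] -0.015996162634873776 [[ 1.740e-02 -9.960e-01  8.750e-02  4.564e-01]
 [-9.998e-01 -1.730e-02  1.900e-03 -6.080e-02]
 [-4.000e-04 -8.750e-02 -9.962e-01  1.459e+00]
 [ 0.000e+00  0.000e+00  0.000e+00  1.000e+00]]
{'clock': 0.1, 'joint_pos': array([-1.31701665e+00,  2.41331051e-01,  3.84119030e-03,  1.33522439e+00,
       -1.55423231e-06,  1.57080347e+00]), 'joint_vel': array([ 0.00150993, -0.0014674 ,  0.00214306,  0.00211951, -0.00198009,
       -0.00188041]), 'tau': array([-1.41512795e-03, -3.73138797e+01,  2.53009933e+01,  1.08770849e-02,
       -8.61038984e-05,  5.66486037e-06]), 'eef_pos': array([ 0.1253889 , -0.48343464,  0.2384985 ]), 'tool_rot': array([ 9.91960277e-01,  1.26546000e-01, -1.22130229e-04, -9.51151128e-04]), 'ft_force': array([ 0.93363847, -0.23604982, -0.43258039]), 'ft_torque': array([ 0.01089677,  0.02863544, -0.00144306]), 'grip_width': 0.0851482464266842} 0.008
```

View pics/scene0.png

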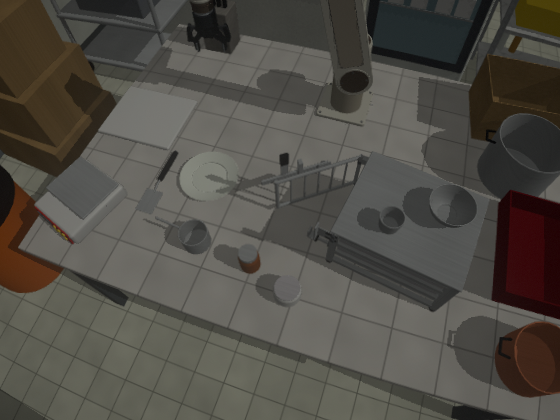

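View pics/top0.png

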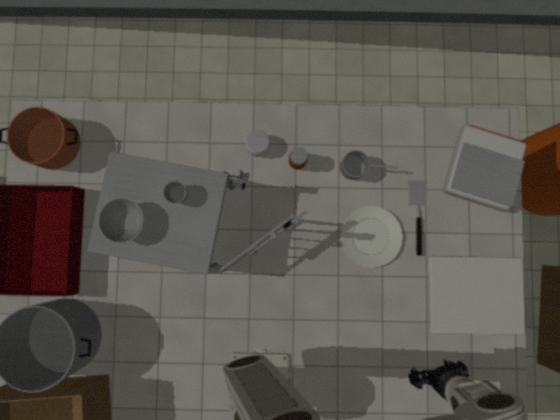

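The top view shows the rack sheet with its front edge running from (227,172) to (210,272). The hinge is near (213,268), the black grip at (288,224) and the catch near (238,180). I'll enlarge both views for sharper pixel positions.

Run:
```python
import cv2,numpy as np
def g(p,x,y,w,h,s):
    im=cv2.imread(p)[y:y+h,x:x+w]; im=(255*(im/255.)**.5).astype(np.uint8)
    im=cv2.resize(im,None,fx=s,fy=s,interpolation=cv2.INTER_CUBIC)
    for i in range(0,w,20): cv2.putText(im,str(x+i),(i*s,8),0,.3,(0,255,255)); cv2.line(im,(i*s,0),(i*s,4),(0,255,255))
    for i in range(0,h,20): cv2.putText(im,str(y+i),(0,i*s+4),0,.3,(0,255,255))
    return im
cv2.imwrite("pics/c1.png",g("pics/top0.png",80,140,240,145,3)); cv2.imwrite("pics/c2.png",g("pics/scene0.png",260,140,240,175,3))
```

```text
(no output)
```

View pics/c1.png

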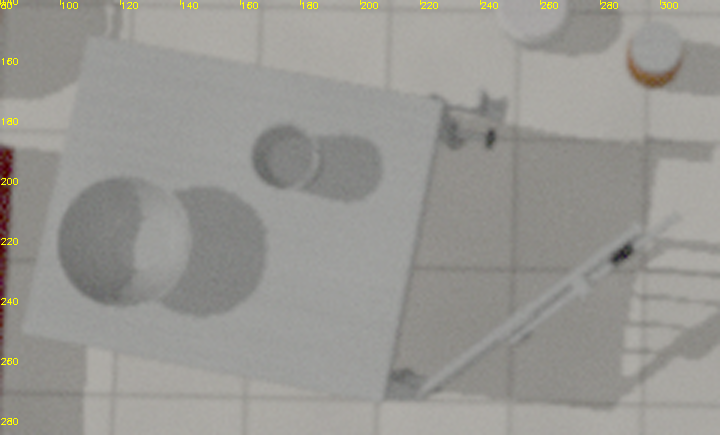

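View pics/c2.png

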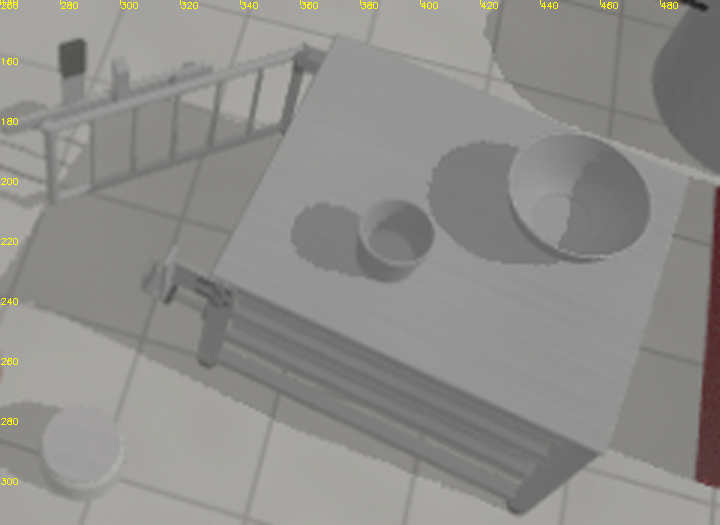

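The crops give the sheet corners. In the top view they are (109.3,152.3), (227.7,172.7), (207.3,274) and (86.7,250.7). In the scene view they are (461.7,290.7), (331.7,232.7), (372.7,151.7) and (490,198.3). The grip is the black block near (287,223) in the top view and (284,159) in the scene view.

```bash
cat > h.py <<'E'
from workcell import bot
import cv2,numpy as np
from scipy.spatial.transform import Rotation as R
def ray(n,uv):
    m=bot.camera_model(n);K=m["K"];d=(np.array(uv)-[K[0,2],K[1,2]])/K[0,0];s=d.copy()
    for _ in range(20): s=d/(1+m["k1"]*(s@s))
    T=m["T"];return T[:3,3],T[:3,:3]@np.r_[s,1]
def onz(n,uv,z):
    o,d=ray(n,uv);return o+d*(z-o[2])/d[2]
def proj(n,p):
    m=bot.camera_model(n);q=np.linalg.inv(m["T"])@np.r_[p,1];s=q[:2]/q[2];s=s*(1+m["k1"]*(s@s));return s*m["K"][0,0]+m["K"][:2,2]
def tri(a,b):
    (o1,d1),(o2,d2)=ray("top",a),ray("scene",b)
    t=np.linalg.lstsq(np.c_[d1,-d2],o2-o1,rcond=None)[0]
    p,q=o1+d1*t[0],o2+d2*t[1];return (p+q)/2,np.linalg.norm(p-q)
def dark(im,x,y,w,h,t):
    g=im[y:y+h,x:x+w].max(2)<t
    n,l,s,c=cv2.connectedComponentsWithStats(g.astype(np.uint8));i=1+np.argmax(s[1:,4]);return c[i]+[x,y],s[i]
def rackT(ang,xy): return lambda p: np.r_[xy+np.array([[np.cos(ang),-np.sin(ang)],[np.sin(ang),np.cos(ang)]])@np.array(p[:2]),p[2]]
E
python3 - <<'E'
from h import *
top=[(109.3,152.3),(227.7,172.7),(207.3,274),(86.7,250.7)]
sc=[(461.7,290.7),(331.7,232.7),(372.7,151.7),(490,198.3)]
mod=np.array([(364,-152),(0,-152),(0,152),(364,152)])/1e3
from scipy.optimize import least_squares
P=np.array([tri(a,b)[0] for a,b in zip(top,sc)]);print(P.round(4))
for nm,Q in(("top",np.array([onz("top",a,.21) for a in top])),("scene",np.array([onz("scene",a,.21) for a in sc])),("tri",P)):
    f=lambda v:np.array([rackT(v[0],v[1:])(np.r_[m,0])[:2] for m in mod])-Q[:,:2]
    r=least_squares(lambda v:f(v).ravel(),[1.4,.5,0]);print(nm,r.x.round(4),np.degrees(r.x[0]),(f(r.x)*1e3).round(1).tolist())
t,s=cv2.imread("pics/top0.png"),cv2.imread("pics/scene0.png")
print(t[215:232,278:298].max(2));print(s[150:172,274:294].max(2))
E
```

```text
[[0.7253 0.4565 0.2027]
 [0.6688 0.0999 0.201 ]
 [0.3672 0.1502 0.1991]
 [0.4291 0.507  0.2068]]
top [1.4049 0.5172 0.121 ] 80.49523725203791 [[3.4, 1.5], [-0.7, -0.4], [-0.8, -1.4], [-1.8, 0.4]]
scene [1.4099 0.5228 0.1239] 80.78078624410087 [[2.7, 4.7], [0.3, -3.2], [-3.0, -2.6], [-0.1, 1.0]]
tri [1.4053 0.5176 0.1239] 80.51801768278646 [[2.2, 1.3], [-1.3, -1.1], [0.5, -1.2], [-1.4, 1.0]]
[[ 79  80  81  80  78  78  83  82  81  81  80  84  88  95  98  88  83  91
  104 109]
 [ 80  84  80  82  78  83  85  79  81  81  82  87  92  93  96  92  83  93
  101 103]
 [ 80  83  80  81  80  79  81  79  80  84  91  92  96  92  91  88  83  90
   95  99]
 [ 81  80  81  79  80  82  82  84  84  92  92  94  88  77  77  76  79  88
   93  94]
 [ 80  78  83  81  79  83  84  87  89  95  89  80  75  67  72  81  89  96
   93  88]
 [ 81  80  80  79  81  83  88  94  97  85  77  56  58  67  81  92  94  94
   96  91]
 [ 80  77  81  82  86  90  94  94  83  68  47  35  45  71  88  91  90  96
  101  96]
 [ 79  80  87  90  93  91  90  79  65  45  17  21  33  70  84  80  81  92
   96  89]
 [ 83  86  93  94  95  88 
[... 1910 characters left out ...]
 108 104
   90  97]
 [106 106 105 105 104  88  52  29  28  29  31  35  40  47  80 103 109  98
   89 101]
 [106 105 106 106 106 106  70  35  36  46  51  56  60  65  86  96  99  90
   92 104]
 [106 106 105 106 106 105  76  55  57  65  70  69  70  67  87  93  88  83
   89  95]
 [106 105 106 106 106 106  80  70  71  69  70  71  70  68  95 104  92  90
   96  94]
 [106 106 106 106 106 106  84  72  71  70  70  71  69  67  94 101  89  98
  109 110]
 [105 106 105 106 106 106  87  73  71  69  70  70  70  68  95  97  89 104
  112 112]
 [105 106 106 106 106 106  87  73  71  70  70  70  70  68  93  91  95 100
  105 107]
 [106 106 106 105 106 106  88  74  70  69  70  70  70  68  85  86  95  91
   93  96]]
```

Run:
```python
from h import *
t,s=cv2.imread("pics/top0.png"),cv2.imread("pics/scene0.png")
ct,_=dark(t,276,212,24,20,50);cs,_=dark(s,270,148,26,24,52)
P,e=tri(ct,cs);print(ct,cs,P.round(4),e, onz("top",ct,.27).round(4),onz("scene",cs,.258).round(4))
r=rackT(1.406,np.array([.5175,.1225]));H=r((-.028,.14,0));print("hinge",H,"catch",r((-.042,-.16,.165)))
for G in(P,onz("top",ct,.272),onz("scene",cs,.258)):
    d=(G-H)[:2];L=np.hypot(*d)
    # gate dir from hinge to latch -y_g, offset -14 in x_g : -y axis angle at gate=0 is 1.406-pi/2
    a=np.arctan2(d[1],d[0])-(1.406-np.pi/2); print("L",L,"theta",-a-np.arctan2(.014,.245), "raw a",a)
for nm in("top","scene"):
    print(nm,[proj(nm,r(q)).round(1) for q in((-.028,.14,.18),(-.042,-.16,.165))])
```

```text
[286.91428571 224.25714286] [283.64130435 159.11956522] [ 0.5153 -0.0821  0.2554] 0.0011626670541438197 [ 0.5144 -0.0813  0.27  ] [ 0.5173 -0.082   0.258 ]
hinge [0.37480331 0.11784655 0.        ] catch [0.66844213 0.0548208  0.165     ]
L 0.24440009239233415 theta 0.7364725893319335 raw a -0.7935533717381981
L 0.2431445587809641 theta 0.7378075930089502 raw a -0.7948883754152147
L 0.24545832249014854 theta 0.7296176998993034 raw a -0.7866984823055679
top [array([219. , 271.2]), array([242.9, 175.2])]
scene [array([360.6, 154.8]), array([313.9, 233.7])]
```

Everything agrees: gate angle about 0.736, grip at (0.515,-0.082,0.258), hinge at (0.375,0.118). I start by lifting, with a small yaw to learn which way joint 6 turns.

```bash
python3 -m jog '[[[0,0,0.04,0,0,0,0],[0,0,0.08,0,0,7,0],[0,0,0.1,0,0,14,0]]]'; python3 -c "
from workcell import bot
print(bot.get_obs()['joint_pos'].round(3))"
```

```text
clock: 0.35
eef_pos: [0.1256, -0.4843, 0.3427]
tool_rot: [0.968, 0.249, 0.0, 0.002]
ft_force: [-0.0, -0.5, 1.0]
grip_width: 0.0855
[-1.317  0.221  0.245  1.592  0.     1.321]
```

```bash
python3 -m jog '[[[0.028,0.029,0,0,0,7,0],[0.056,0.058,0,0,0,14,0],[0.084,0.086,0,0,0,21,0],[0.111,0.115,0,0,0,28,0],[0.139,0.144,0,0,0,35,0],[0.167,0.172,0,0,0,42,0],[0.195,0.201,0,0,0,49,0],[0.223,0.230,0,0,0,56,0],[0.251,0.259,0,0,0,63,0],[0.278,0.287,0,0,0,70,0]]]'
python3 -m jog '[[[0.028,0.029,0,0,0,7,0],[0.056,0.058,0,0,0,14,0],[0.084,0.086,0,0,0,21,0],[0.111,0.115,0,0,0,28,0],[0.111,0.115,0,0,0,30,0],[0.111,0.115,0,0,0,30,0]]]'; python3 -c "
from h import *
o=bot.get_obs();print(o['joint_pos'].round(3),R.from_quat(o['tool_rot']).as_matrix().round(3))
T=cv2.resize((255*(bot.camera('scene')[100:240,230:390]/255.)**.5).astype('uint8'),None,fx=4,fy=4);cv2.imwrite('pics/s1.png',T)"
```

```text
clock: 1.18
eef_pos: [0.4044, -0.1951, 0.339]
tool_rot: [0.65, 0.76, -0.0, -0.0]
ft_force: [-0.0, 0.2, 0.7]
grip_width: 0.085
clock: 1.68
eef_pos: [0.5154, -0.08, 0.3378]
tool_rot: [0.432, 0.902, -0.0, -0.001]
ft_force: [-0.3, 0.0, -0.3]
grip_width: 0.0851
[-0.154  0.27   0.297  1.601 -0.     0.74 ] [[-0.627  0.779 -0.003]
 [ 0.779  0.627  0.   ]
 [ 0.002 -0.002 -1.   ]]
```

View pics/s1.png

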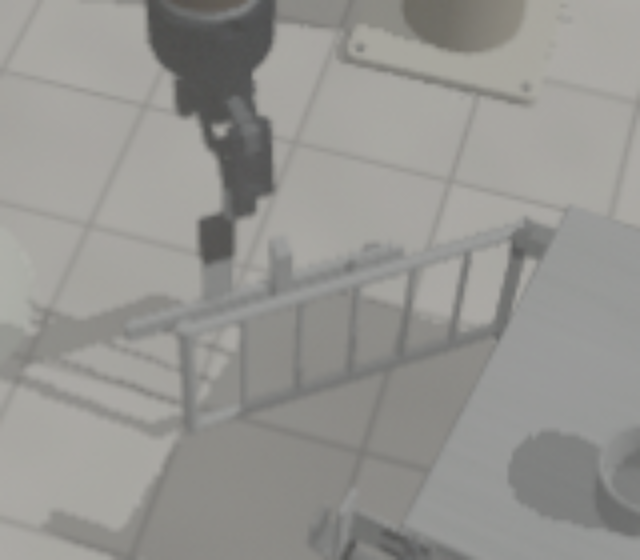

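The gripper is above the black grip, at (215,238) in this crop, with nothing in the way. Next I descend and then close.

```bash
python3 -m jog '[[[0,-0.002,-0.025,0,0,0,0],[0,-0.002,-0.05,0,0,0,0],[0,-0.002,-0.07,0,0,0,0],[0,-0.002,-0.082,0,0,0,0],[0,-0.002,-0.089,0,0,0,0],[0,-0.002,-0.089,0,0,0,0]]]'
python3 -m jog '[[[0,0,0,0,0,0,60],[0,0,0,0,0,0,120],[0,0,0,0,0,0,160],[0,0,0,0,0,0,190],[0,0,0,0,0,0,215],[0,0,0,0,0,0,240],[0,0,0,0,0,0,255],[0,0,0,0,0,0,255]]]'
python3 -c "
from h import *
T=cv2.resize((255*(bot.camera('scene')[100:240,230:390]/255.)**.5).astype('uint8'),None,fx=4,fy=4);cv2.imwrite('pics/s2.png',T)"
```

```text
clock: 2.23
eef_pos: [0.5129, -0.0849, 0.2489]
tool_rot: [0.435, 0.9, -0.001, -0.002]
ft_force: [-0.4, 0.1, 0.2]
grip_width: 0.0855
clock: 2.9
eef_pos: [0.5152, -0.0837, 0.2509]
tool_rot: [0.434, 0.901, 0.001, 0.001]
ft_force: [1.2, 2.5, 2.3]
grip_width: 0.011
```

View pics/s2.png

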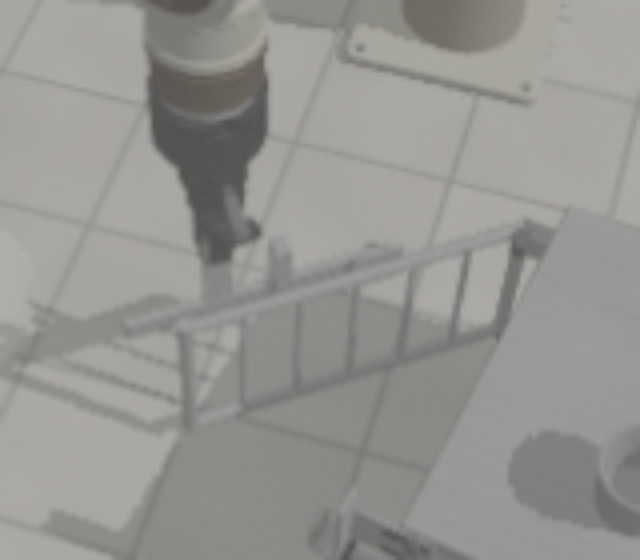

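Gripped: the opening reads 11 mm on the 12 mm grip. Now raise the bar to about 0.185 rad along its arc.

```bash
python3 -m jog '[[[-0.0024,0.0031,0.0062,-2.2,-1.8,0,255],[-0.0051,0.0064,0.0121,-4.5,-3.6,0,255],[-0.0079,0.01,0.0178,-6.7,-5.3,0,255],[-0.01,0.0126,0.0217,-8.3,-6.6,0,255],[-0.01,0.0126,0.0217,-8.3,-6.6,0,255],[-0.01,0.0126,0.0217,-8.3,-6.6,0,255]]]'
python3 -c "
from h import *
H=np.array([.3748,.1178])
o=bot.get_obs();print(o['joint_pos'].round(3),o['ft_force'],o['ft_torque']);M=R.from_quat(o['tool_rot']).as_matrix();print(M.round(3))
p=o['eef_pos'][:2];
y=M[:,1];print('theta from jaw',np.pi/2-.1648-np.arctan2(y[1],y[0]),'from pos',-.1648-np.arctan2(*(p-H)[::-1])-.014/.229, np.hypot(*(p-H)))
Z=np.array([p[0],p[1]])-H
for d in (8,16,24,30,32,34,36,38,40,42,44):
    a=np.radians(d);q=R.from_euler('z',a).as_matrix()[:2,:2]@Z-Z;print(d,q.round(4))
"
```

```text
clock: 3.45
eef_pos: [0.5053, -0.0716, 0.2726]
tool_rot: [0.432, 0.897, -0.04, 0.084]
ft_force: [3.9, -0.3, 0.2]
grip_width: 0.0113
[-0.061  0.148 -0.039  1.256 -0.138  0.829] [ 3.91767132 -0.3022143   0.21295978] [-0.31500998 -0.58919983 -0.58986884]
[[-0.612  0.782  0.117]
 [ 0.769  0.623 -0.145]
 [-0.186  0.001 -0.983]]
theta from jaw 0.7333762434612635 from pos 0.741635347298956 0.23000247141811858
8 [0.0251 0.02  ]
16 [0.0472 0.0433]
24 [0.0658 0.0694]
30 [0.0772 0.0906]
32 [0.0805 0.0979]
34 [0.0836 0.1053]
36 [0.0864 0.1129]
38 [0.089  0.1205]
40 [0.0912 0.1282]
42 [0.0932 0.136 ]
44 [0.095  0.1438]
```

```bash
python3 -m jog '[[[0.0097,0.0071,0,0,0,3,255],[0.0191,0.0147,0,0,0,6,255],[0.028,0.0228,0,0,0,9,255],[0.0365,0.0313,0,0,0,12,255],[0.0446,0.0402,0,0,0,15,255],[0.0521,0.0496,0,0,0,18,255],[0.0592,0.0594,0,0,0,21,255],[0.0658,0.0694,0,0,0,24,255],[0.0718,0.0799,0,0,0,27,255],[0.0755,0.087,0,0,0,29,255]]]'
python3 -m jog '[[[0,0,0,0,0,0,255],[0,0,0,0,0,0,255]]]'
cat > st.py <<'E'
from h import *
H=np.array([.3748,.1178])
o=bot.get_obs();M=R.from_quat(o['tool_rot']).as_matrix();y=M[:,1];p=o['eef_pos'][:2];Z=p-H
n=np.array([-Z[1],Z[0]])/np.hypot(*Z)
print('t',o['clock'],'j',o['joint_pos'].round(2),'F',o['ft_force'].round(2),'T',o['ft_torque'].round(2),'w',round(o['grip_width'],4),'Fn',(o['ft_force'][:2]@n).round(2),'Fr',(o['ft_force'][:2]@Z/np.hypot(*Z)).round(2))
print('theta jaw',round(np.pi/2-.1648-np.arctan2(y[1],y[0]),4),'pos',round(-.1648-np.arctan2(Z[1],Z[0])-.014/.229,4),'tilt',np.arctan2(M[2,0],M[2,2]).round(3),'r',np.hypot(*Z).round(4),'n',n.round(3),'z',o['eef_pos'][2].round(4))
E
python3 st.py; python3 -c "
from h import *
T=cv2.resize((255*(bot.camera('scene')[120:270,250:410]/255.)**.5).astype('uint8'),None,fx=4,fy=4);cv2.imwrite('pics/s3.png',T)"
```

```text
clock: 4.28
eef_pos: [0.5825, 0.0159, 0.2724]
tool_rot: [0.193, 0.977, -0.017, 0.092]
ft_force: [5.1, 1.1, 2.3]
grip_width: 0.0115
clock: 4.45
eef_pos: [0.5823, 0.0155, 0.2724]
tool_rot: [0.194, 0.976, -0.018, 0.092]
ft_force: [5.0, 1.4, 2.3]
grip_width: 0.0114
t 4.45 j [ 0.07  0.26  0.1   1.24 -0.08  0.45] F [5.04 1.41 2.33] T [-0.01 -0.77 -0.62] w 0.0114 Fn 3.5 Fr 3.9
theta jaw 0.2277 pos 0.2321 tilt -2.954 r 0.2313 n [0.442 0.897] z 0.2724
```

View pics/s3.png

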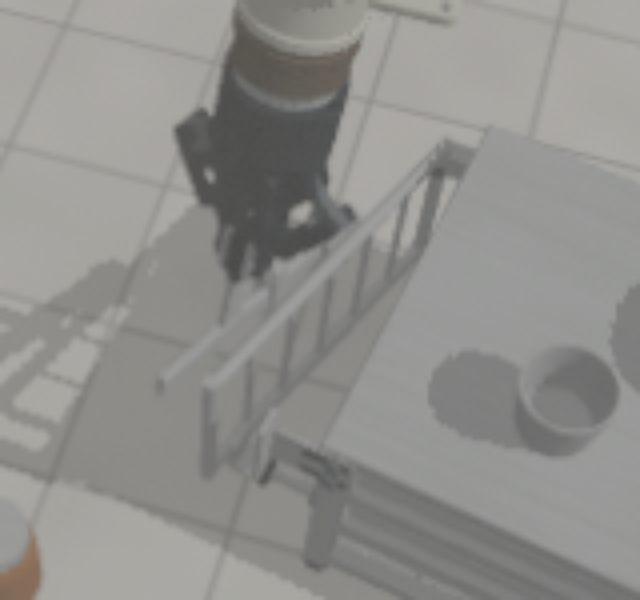

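The bar is raised well above the catch, with its free end at (162,385) and the catch at (265,460) in this crop. I continue slowly and read the force.

```bash
python3 -m jog '[[[0.0018,0.0036,0,0,0,1,255],[0.0034,0.0073,0,0,0,2,255],[0.0051,0.011,0,0,0,3,255],[0.0066,0.0147,0,0,0,4,255],[0.0081,0.0185,0,0,0,5,255],[0.0081,0.0185,0,0,0,5,255]]]' >/dev/null; python3 st.py
python3 -m jog '[[[0.0006,0.0019,0,0,0,0.5,255],[0.0013,0.0038,0,0,0,1,255],[0.0019,0.0057,0,0,0,1.5,255],[0.0025,0.0076,0,0,0,2,255],[0.0025,0.0076,0,0,0,2,255]]]' >/dev/null; python3 st.py
```

```text
t 5.0 j [ 0.09  0.28  0.12  1.24 -0.07  0.39] F [5.23 0.4  2.39] T [-0.11 -0.98 -0.63] w 0.011 Fn 2.26 Fr 4.74
theta jaw 0.1393 pos 0.1428 tilt -2.954 r 0.2313 n [0.36  0.933] z 0.2726
t 5.4167 j [ 0.1   0.28  0.13  1.24 -0.07  0.37] F [7.44 0.93 1.9 ] T [-0.15 -1.15 -0.65] w 0.0111 Fn 3.32 Fr 6.73
theta jaw 0.1052 pos 0.1095 tilt -2.953 r 0.2313 n [0.329 0.944] z 0.2728
```

```bash
python3 -m jog '[[[0.001,-0.0003,0,0,0,0,255],[0.001,-0.0003,0,0,0,0,255]]]' >/dev/null; python3 st.py
python3 -m jog '[[[0.0006,0.0019,0,0,0,0.5,255],[0.0012,0.0038,0,0,0,1,255],[0.0012,0.0038,0,0,0,1,255]]]' >/dev/null; python3 st.py
python3 -m jog '[[[0.0006,0.0019,0,0,0,0.5,255],[0.0012,0.0038,0,0,0,1,255],[0.0012,0.0038,0,0,0,1,255]]]' >/dev/null; python3 st.py
```

```text
t 5.5833 j [ 0.1   0.28  0.13  1.24 -0.07  0.37] F [4.83 1.47 1.65] T [ 0.03 -0.77 -0.65] w 0.0112 Fn 2.98 Fr 4.08
theta jaw 0.1055 pos 0.1104 tilt -2.955 r 0.2317 n [0.33  0.944] z 0.2724
t 5.8333 j [ 0.11  0.29  0.13  1.24 -0.06  0.35] F [6.85 2.25 1.65] T [ 0.06 -0.78 -0.64] w 0.0109 Fn 4.28 Fr 5.8
theta jaw 0.0875 pos 0.0922 tilt -2.954 r 0.2316 n [0.313 0.95 ] z 0.2725
t 6.0833 j [ 0.11  0.29  0.14  1.24 -0.06  0.34] F [5.01 0.9  2.4 ] T [-0.08 -0.82 -0.73] w 0.0112 Fn 2.34 Fr 4.51
theta jaw 0.0703 pos 0.0757 tilt -2.954 r 0.2316 n [0.297 0.955] z 0.2725
```

```bash
s(){ python3 st.py | grep -oE "F \[[^]]*\]|Fn .*|theta.*tilt"|tr '\n' ' ';echo; }
python3 -m jog '[[[0.0003,0.001,0,0,0,0.25,255],[0.0006,0.002,0,0,0,0.5,255],[0.0006,0.002,0,0,0,0.5,255]]]' >/dev/null; s
python3 -m jog '[[[0.0003,0.001,0,0,0,0.25,255],[0.0006,0.002,0,0,0,0.5,255],[0.0006,0.002,0,0,0,0.5,255]]]' >/dev/null; s
python3 -m jog '[[[0.0003,0.001,0,0,0,0.25,255],[0.0006,0.002,0,0,0,0.5,255],[0.0006,0.002,0,0,0,0.5,255]]]' >/dev/null; s
python3 -m jog '[[[0.0003,0.001,0,0,0,0.25,255],[0.0003,0.001,0,0,0,0.25,255]]]' >/dev/null; s
```

```text
F [4.69 1.66 1.9 ] Fn 2.94 Fr 4.01 theta jaw 0.0621 pos 0.0679 tilt 
F [5.51 0.53 1.66] Fn 2.06 Fr 5.14 theta jaw 0.0536 pos 0.0595 tilt 
F [ 5.5  -0.08  2.3 ] Fn 1.43 Fr 5.31 theta jaw 0.0449 pos 0.0508 tilt 
F [ 4.44 -0.26  1.79] Fn 0.94 Fr 4.35 theta jaw 0.0407 pos 0.0466 tilt
```

```bash
cat > s.sh <<'E'
python3 st.py | grep -oE "F \[[^]]*\]|Fn .*|theta.*tilt"|tr '\n' ' ';echo
E
for i in 1; do
python3 -m jog '[[[0.0003,0.001,0,0,0,0.25,255],[0.0003,0.001,0,0,0,0.25,255]]]' >/dev/null; sh s.sh
python3 -m jog '[[[0.0003,0.001,0,0,0,0.25,255],[0.0003,0.001,0,0,0,0.25,255]]]' >/dev/null; sh s.sh
python3 -m jog '[[[0.0003,0.001,0,0,0,0.25,255],[0.0003,0.001,0,0,0,0.25,255]]]' >/dev/null; sh s.sh
done
```

```text
F [ 5.45 -0.39  2.66] Fn 1.07 Fr 5.35 theta jaw 0.0364 pos 0.0423 tilt 
F [5.53 0.55 2.92] Fn 1.97 Fr 5.19 theta jaw 0.0321 pos 0.038 tilt 
F [ 5.78 -1.04  1.85] Fn 0.48 Fr 5.85 theta jaw 0.0278 pos 0.0338 tilt
```

```bash
python3 -m jog '[[[0.0003,0.001,0,0,0,0.25,255],[0.0003,0.001,0,0,0,0.25,255]]]' >/dev/null; sh s.sh
python3 -m jog '[[[0.0003,0.001,0,0,0,0.25,255],[0.0003,0.001,0,0,0,0.25,255]]]' >/dev/null; sh s.sh
python3 -m jog '[[[0.0002,0.001,0,0,0,0.25,255],[0.0002,0.001,0,0,0,0.25,255]]]' >/dev/null; sh s.sh
python3 -m jog '[[[0.0002,0.001,0,0,0,0.25,255],[0.0002,0.001,0,0,0,0.25,255]]]' >/dev/null; sh s.sh
```

```text
F [ 5.28 -0.32  2.67] Fn 1.03 Fr 5.19 theta jaw 0.0235 pos 0.0296 tilt 
F [ 4.55 -1.62  2.76] Fn -0.44 Fr 4.81 theta jaw 0.0191 pos 0.0251 tilt 
F [ 6.42 -0.96  1.96] Fn 0.64 Fr 6.46 theta jaw 0.0149 pos 0.021 tilt 
F [ 5.51 -0.37  2.6 ] Fn 0.96 Fr 5.44 theta jaw 0.0105 pos 0.0167 tilt
```

```bash
python3 -m jog '[[[0.0002,0.001,0,0,0,0.25,255],[0.0002,0.001,0,0,0,0.25,255]]]' >/dev/null; sh s.sh
python3 -m jog '[[[0.0002,0.001,0,0,0,0.25,255],[0.0002,0.001,0,0,0,0.25,255]]]' >/dev/null; sh s.sh
python3 -m jog '[[[0.0002,0.001,0,0,0,0.25,255],[0.0002,0.001,0,0,0,0.25,255]]]' >/dev/null; sh s.sh
```

```text
F [ 5.44 -1.22  1.85] Fn 0.1 Fr 5.58 theta jaw 0.0062 pos 0.0125 tilt 
F [ 4.58 -0.73  2.46] Fn 0.35 Fr 4.62 theta jaw 0.0019 pos 0.0083 tilt 
F [ 5.01 -1.79  2.79] Fn -0.6 Fr 5.28 theta jaw -0.0024 pos 0.0041 tilt
```

```bash
python3 -m jog '[[[0.0002,0.001,0,0,0,0.25,255],[0.0002,0.001,0,0,0,0.25,255]]]' >/dev/null; sh s.sh
python3 -m jog '[[[0.0002,0.001,0,0,0,0.25,255],[0.0002,0.001,0,0,0,0.25,255]]]' >/dev/null; sh s.sh
```

```text
F [ 5.03 -1.8   2.41] Fn -0.62 Fr 5.31 theta jaw -0.0067 pos -0.0 tilt 
F [ 4.83 -3.15  3.35] Fn -2.0 Fr 5.41 theta jaw -0.0099 pos -0.0008 tilt
```

```bash
python3 -m jog '[[[0.0001,0.0005,0,0,0,0,255],[0.0001,0.0005,0,0,0,0,255]]]' >/dev/null; sh s.sh
python3 -m jog '[[[0.0001,0.0005,0,0,0,0,255],[0.0001,0.0005,0,0,0,0,255]]]' >/dev/null; sh s.sh
```

```text
F [ 4.81 -5.17  3.27] Fn -3.97 Fr 5.84 theta jaw -0.0093 pos -0.001 tilt 
F [ 3.91 -5.91  2.98] Fn -4.9 Fr 5.13 theta jaw -0.0088 pos -0.0011 tilt
```

There is a clear hard stop: the position holds at about -0.001 while the force rises by roughly 4 N over the buffer. I ease off and look at the catch from both cameras.

```bash
python3 -m jog '[[[-0.0003,-0.0013,0,0,0,-0.2,255],[-0.0005,-0.0024,0,0,0,-0.4,255],[-0.0005,-0.0024,0,0,0,-0.4,255]]]' >/dev/null; python3 st.py
python3 -c "
from h import *
f=lambda n,x,y:cv2.resize((255*(bot.camera(n)[y:y+75,x:x+75]/255.)**.5).astype('uint8'),None,fx=5,fy=5,interpolation=cv2.INTER_CUBIC)
cv2.imwrite('pics/s4.png',np.hstack([f('scene',285,185),f('top',205,155)]))"
```

```text
t 9.5833 j [ 0.14  0.3   0.15  1.24 -0.06  0.29] F [ 5.23 -0.3   2.41] T [-0.45 -0.86 -0.9 ] w 0.011 Fn 0.89 Fr 5.16
theta jaw -0.0033 pos 0.0033 tilt -2.954 r 0.2318 n [0.227 0.974] z 0.2726
```

View pics/s4.png

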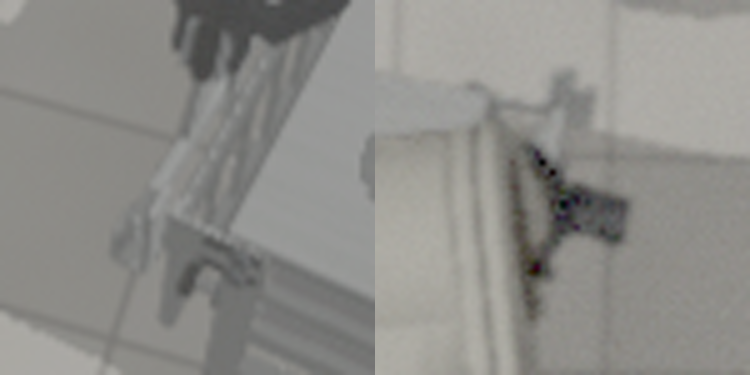

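The bar now lies over the catch, between its nose (125,250) and the back wall (165,225) in the left crop. I lower it to just above the nose and check the force before going on.

```bash
python3 -m jog '[[[0.0015,-0.0003,-0.0018,0.15,0.9,0,255],[0.0034,-0.0006,-0.0039,0.33,1.97,0,255],[0.0055,-0.0009,-0.0067,0.56,3.4,0,255],[0.0055,-0.0009,-0.0067,0.56,3.4,0,255]]]' >/dev/null; python3 st.py
python3 -m jog '[[[0.0011,-0.0002,-0.0015,0.12,0.7,0,255],[0.0023,-0.0004,-0.0029,0.24,1.4,0,255],[0.0023,-0.0004,-0.0029,0.24,1.4,0,255]]]' >/dev/null; python3 st.py
```

```text
t 10.0167 j [ 0.12  0.36  0.23  1.32 -0.04  0.28] F [ 5.44 -0.76  3.31] T [-0.41 -0.66 -0.78] w 0.0117 Fn 0.48 Fr 5.47
theta jaw -0.0036 pos 0.0005 tilt -3.016 r 0.2379 n [0.225 0.974] z 0.265
t 10.2667 j [ 0.12  0.38  0.26  1.35 -0.03  0.28] F [ 5.12 -2.57  3.92] T [-0.46 -0.85 -0.73] w 0.0113 Fn -1.35 Fr 5.57
theta jaw -0.0039 pos -0.0002 tilt -3.04 r 0.24 n [0.224 0.975] z 0.2623
```

```bash
python3 -m jog '[[[0.001,-0.0002,-0.0015,0.12,0.7,0,255],[0.0021,-0.0003,-0.0029,0.23,1.4,0,255],[0.0021,-0.0003,-0.0029,0.23,1.4,0,255]]]' >/dev/null; python3 st.py
python3 -m jog '[[[0.001,-0.0002,-0.0015,0.12,0.7,0,255],[0.0021,-0.0003,-0.003,0.23,1.4,0,255],[0.0021,-0.0003,-0.003,0.23,1.4,0,255]]]' >/dev/null; python3 st.py
```

```text
t 10.5167 j [ 0.11  0.41  0.29  1.38 -0.02  0.27] F [ 5.37 -2.07  2.85] T [-0.49 -0.92 -0.74] w 0.0113 Fn -0.82 Fr 5.69
theta jaw -0.004 pos -0.001 tilt -3.065 r 0.242 n [0.223 0.975] z 0.2594
t 10.7667 j [ 0.11  0.43  0.32  1.41 -0.01  0.27] F [ 5.69 -1.64  3.16] T [-0.49 -0.99 -0.72] w 0.0115 Fn -0.34 Fr 5.91
theta jaw -0.0041 pos -0.0017 tilt -3.09 r 0.2441 n [0.222 0.975] z 0.2563
```

```bash
python3 -m jog '[[[0.001,-0.0002,-0.0015,0.12,0.7,0,255],[0.0019,-0.0003,-0.003,0.23,1.4,0,255],[0.0019,-0.0003,-0.003,0.23,1.4,0,255]]]' >/dev/null; python3 st.py
python3 -m jog '[[[0.001,-0.0002,-0.0013,0.12,0.7,0,255],[0.0019,-0.0003,-0.0025,0.23,1.4,0,255],[0.0019,-0.0003,-0.0025,0.23,1.4,0,255]]]' >/dev/null; python3 st.py
```

```text
t 11.0167 j [ 0.11  0.46  0.35  1.44 -0.01  0.27] F [ 5.92 -3.7   3.43] T [-0.48 -0.99 -0.74] w 0.0113 Fn -2.3 Fr 6.59
theta jaw -0.004 pos -0.0022 tilt -3.114 r 0.2461 n [0.222 0.975] z 0.2532
t 11.2667 j [0.1  0.48 0.38 1.47 0.   0.26] F [ 4.19 -2.57  3.41] T [-0.57 -1.15 -0.71] w 0.0113 Fn -1.58 Fr 4.66
theta jaw -0.0044 pos -0.0029 tilt -3.14 r 0.2473 n [0.221 0.975] z 0.251
```

```bash
python3 -m jog '[[[0.0,0,-0.0007,0,0,0,255],[0.0,0,-0.0007,0,0,0,255]]]' >/dev/null; python3 st.py
python3 -c "
from h import *
f=lambda n,x,y:cv2.resize((255*(bot.camera(n)[y:y+75,x:x+75]/255.)**.5).astype('uint8'),None,fx=6,fy=6,interpolation=cv2.INTER_CUBIC)
cv2.imwrite('pics/s5.png',f('scene',285,185))"
```

```text
t 11.4333 j [ 0.1   0.48  0.38  1.47 -0.    0.26] F [ 5.23 -2.63  3.98] T [-0.58 -1.32 -0.69] w 0.0113 Fn -1.42 Fr 5.68
theta jaw -0.0047 pos -0.0036 tilt -3.138 r 0.2474 n [0.22  0.975] z 0.251
```

View pics/s5.png

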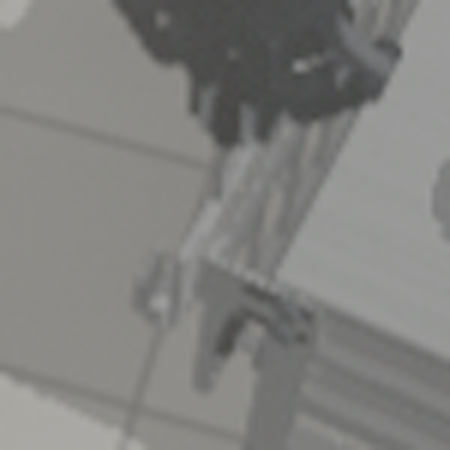

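The bar is behind the nose, and z stays at 0.251 when I command lower, so it is on its stop. I release, then retreat straight up.

```bash
python3 -m jog '[[[0,0,0,0,0,0,225],[0,0,0,0,0,0,200],[0,0,0,0,0,0,150],[0,0,0,0,0,0,80],[0,0,0,0,0,0,0],[0,0,0,0,0,0,0],[0,0,0,0,0,0,0],[0,0,0,0,0,0,0]]]'
python3 -m jog '[[[0,0,0.01,0,0,0,0],[0,0,0.025,0,0,0,0],[0,0,0.05,0,0,0,0],[0,0,0.08,0,0,0,0],[0,0,0.11,0,0,0,0],[0,0,0.14,0,0,0,0],[0,0,0.14,0,0,0,0]]]'
python3 -m jog '[[[-0.03,-0.02,0,0,0,0,0],[-0.06,-0.04,0,0,0,0,0],[-0.09,-0.06,0,0,0,0,0],[-0.12,-0.08,0,0,0,0,0],[-0.15,-0.1,0,0,0,0,0],[-0.15,-0.1,0,0,0,0,0]]]'
python3 -c "
from h import *
s,t=bot.camera('scene'),bot.camera('top')
cv2.imwrite('pics/sf.png',s);cv2.imwrite('pics/tf.png',t)
f=lambda i,x,y,w,h,k:cv2.resize((255*(i[y:y+h,x:x+w]/255.)**.5).astype('uint8'),None,fx=k,fy=k,interpolation=cv2.INTER_CUBIC)
cv2.imwrite('pics/f.png',np.hstack([f(s,285,150,100,140,4),f(t,190,150,100,140,4)]))
cs,a=dark(s,290,165,70,60,52);ct,b=dark(t,215,160,40,60,45);print(cs,a,ct,b);P,e=tri(ct,cs);print(P,e)"
```

```text
clock: 12.15
eef_pos: [0.6143, 0.0644, 0.2501]
tool_rot: [0.079, 0.997, 0.0, 0.0]
ft_force: [-0.3, 0.5, 0.5]
grip_width: 0.0854
clock: 12.73
eef_pos: [0.6157, 0.0643, 0.3986]
tool_rot: [0.079, 0.997, 0.002, 0.007]
ft_force: [-0.8, -0.1, 0.6]
grip_width: 0.0853
clock: 13.23
eef_pos: [0.4592, -0.0381, 0.3918]
tool_rot: [0.081, 0.997, -0.0, 0.0]
ft_force: [-0.2, 0.4, -0.3]
grip_width: 0.0854
[322.84615385 201.06593407] [29 29  9 16 91] [238.34693878 189.51020408] [21 25  6 10 49]
[0.61229556 0.05868077 0.25414243] 0.0005214211283821958
```

View pics/f.png

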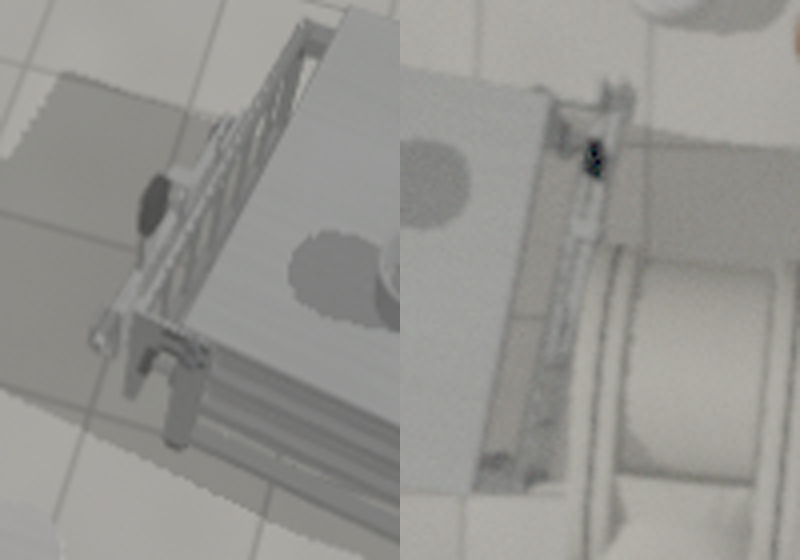

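```bash
python3 -m jog '[[[0,0,0,0,0,0,0],[0,0,0,0,0,0,0],[0,0,0,0,0,0,0],[0,0,0,0,0,0,0],[0,0,0,0,0,0,0],[0,0,0,0,0,0,0]]]'
python3 -c "
from h import *
s,t=bot.camera('scene'),bot.camera('top')
cs,a=dark(s,290,165,70,60,52);ct,b=dark(t,215,160,40,60,45);print(cs,ct,tri(ct,cs))
s0=cv2.imread('pics/scene0.png')
for n,(x,y,w,h) in dict(bowl=(425,180,60,55),beaker=(375,200,35,35),tub=(270,272,35,35),jar=(234,242,30,34),scoop=(140,212,75,45),plate=(175,148,60,60),spat=(130,145,50,70)).items():
  d=cv2.absdiff(s,s0)[y:y+h,x:x+w].max(2);print(n,(d>25).sum())
print(bot.job_done())"
```

```text
clock: 13.83
eef_pos: [0.465, -0.0356, 0.3899]
tool_rot: [0.079, 0.997, 0.0, 0.0]
ft_force: [-0.4, 0.2, 0.6]
grip_width: 0.0854
[322.83695652 201.        ] [238.34693878 189.51020408] (array([0.61226381, 0.05864126, 0.25441334]), np.float64(0.0005473912432262721))
bowl 0
beaker 0
tub 0
jar 0
scoop 0
plate 420
spat 187
the job is handed in; nothing more can be done
None
```

The gate is shut and latched as far as my checks can tell, and the job was handed in at about 14 s; no verdict was reported.

**What I did:** I pinched the black grip and raised the bar to about 0.185 rad. I then swung the gate in until the bar met the catch's back wall, with the gate at about 0. There it stopped moving and the push rose about 4 N. I eased off about 2.5 mm and lowered the bar, with no vertical resistance, until it rested on its stop (a further 0.7 mm commanded down did not move it). Then I opened the fingers and withdrew.

**Last checks:**
- **Latch:** the grip was at its level height (0.254 m) and had not moved between two looks about 0.6 s apart.
- **Gate angle:** it rests at about 0.02 rad, roughly 5 mm further out at the catch than where I let go. That is the slot's full play, so I take the bar to be resting against the nose. The measurement is good only to 1–2 mm.
- **Forces:** the readings between moves stayed under about 9 N.
- **Kitchenware:** bowl, beaker, tub, jar and scoop show no change in the scene picture. The boxes around the plate and spatula did change (420 and 187 pixels). I put that down to shadows from the gate and arm, since the arm stayed well above the table there, but I did not look closer.

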